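# Hang the gel holder on the bench rail and stand the gel bottle in it

## Robot

A 6-joint arm with a two-finger parallel gripper is mounted at the origin on a cart in front of the work surface, level with it; the furniture and walls round the work are solid. World frame = base frame: x ahead of the robot, y to its left, z up, the work surface at z = 0. Lengths are in m, angles in rad, forces in N, time in s.
With the tool pointing down it reaches from about 0.425 to 0.95 m from the base axis. Payload 3.5 kg.
Tool frame: the origin (TCP) lies midway between the tips of the shut fingers; the grasp point (between the pads) lies 19 mm behind it; z points along the fingers, y is the line along which they close (so a half turn about z gives the same grasp; the last joint's range is limited). The gripper opens to 85 mm and grips with 20 to 120 N. Pads are 22 mm wide; open, the fingers measure 114 mm over their backs; the gripper's body (76 mm by 85 mm) begins 54 mm behind the grasp point. The pads swing forward as they close: fully open they stand 13 mm farther back than shut.
Start: joints at [1.088, 0.286, 1.577, -0, 1.279, -0.15], TCP at [0.22, 0.638, 0.231] pointing down, gripper open.
Joint ranges: [-2.77, 2.77], [-0.9, 2.22], [0.21, 2.48], [-1.53, 4.67], [0.24, 2.81], [-2.84, 2.84]. Speed limits (rad/s): [2.79, 2.79, 3.14, 3.14, 3.14, 3.14].

## Interface

Orientations are given as a unit quaternion [x, y, z, w].
In Python, from plant import ctrl gives the robot as it stands.
- The arm moves only by the tool send_rows, never from a script. Its argument "series" is a list that holds one entry, the list of rows, each a list of 7 numbers: the shift along the tool's x, y, z in cm, then the turn, a rotation vector about the tool's x, y, z in rad, then the opening, from -1 (shut) to 1 (fully open). In form: [[[x, y, z, rx, ry, rz, jaw], ...]]. A call has 1 to 10 rows; each row shifts and turns the commanded pose from where the row before left it, along the tool's axes as they then stand; what a row does not reach is not made up. A row lasts 1/8 s, in which the tool goes at most 62.5 mm and 10.7 degrees, less where a joint would pass 70% of its speed; a pose out of reach is approached as far as the arm can. A call is refused whole if a number of a shift passes 6.25 or a number of a turn 0.188, either way. A call with a gripper value outside its range is refused whole. The fingers move at their own pace and stop on an object; "force" is the grip in N (left out, the last holds). Time passes only in rows, so rows that do not move let the fingers close. It gives the time, the measured TCP pose, the force, the opening and the grip force at its end, in the units of the state.
- ctrl.get_state(): the state, without advancing time (a new reading comes with each control period).
- ctrl.read_camera(name): name is "side" or "top"; returns a dict with "img" (384x512x3 uint8, red, green, blue), "fx", "fy", "cx", "cy" (pixels), "k1" (the pictures are not rectified: a ray, as slopes to the right and down, at radius r is drawn at 1 + k1 r^2 times it, then the intrinsics apply), "R" (3x3) and "t" (3): a world point X has camera coordinates R X + t. Camera axes: x right, y down, z forward; pixel columns grow to the right and rows downward; lengths in m; the calibration is good to about 2 mm. A picture is of the moment at which its call begins. There is no depth.
- ctrl.sign_off(): hands the job in; it is judged then, once.
The state is a dict: "time": time; "qpos": joint angles; "dq": joint speeds; "joint_efforts": joint torques, N m; "eef_pos": TCP position; "tcp_rot": TCP orientation; "contact_force": force on the tool from outside, world axes, zero at the start; "wrist_torque": the same for the moment, N m; "opening": opening from 0.0 (shut) to 1.0 (fully open); "finger_force": force on a finger pad.
Only numpy, scipy, OpenCV 4.12 (cv2) and the standard library are available. Lean on these libraries where they do the work, as an engineer would, in place of code of your own. Each camera call takes 0.05 s, during which the arm holds its last target. There are 200 camera calls.

## Task

Hang the empty light-blue bottle holder on the free part of the bench rail: lift its hooks over the rail's raised front lip, lower it until it is fully seated behind the lip, and only then let go. Then take the hand-gel pump bottle that stands in front of the rail and set it down upright in the hung holder, its nozzle pointing straight out, away from the rail. Do not disturb the white tube rack, the tape dispenser or the roll of tape.

Things in the scene. Friction and masses are not known exactly. Their poses are not given: they have to be found in the camera images.
- rail: White bench stand, fixed, 364 mm wide, with an aluminium accessory rail between blue end caps. Origin on the table below the middle of the rail's front face; x points to the back, away from the user, y along the rail, z up. Feet at y +-168 (28 wide, 18 high) reach from x -95 to 75 mm. Round lower bar, 20 mm thick, foremost at x 1.5, z 70.
- rail_lip (a point): Middle of the lip's top edge: rail frame x 2.5, y 0, z 155 mm. The rail is an upward-open channel, y -170 to 170: front wall x 0 to 5, z 110 to 155, its upper 24 mm being the anti-jump lip; groove behind it 20 mm wide, floor z 131; rear flange x 25 to 29, top z 143. End caps rise to z 162.
- pen_holder: White holder full of pens, hung on the rail's left part (+y), fixed. 76 mm wide in y, frame like the holder's; pens and tab reach at most 215 mm above the table. The rail is free from 38 mm on this thing's -y side to the far end cap, at least 200 mm.
- holder: Empty light-blue holder, 76 mm wide (y), 96 deep, 160 high, about 0.2 kg, upright on the table. Origin: underside, middle of the tray; z up, x to its back (hook side). Tray 68 x 68 mm inside, side walls 52 and front wall 34 mm high. Back plate x 34 to 40, up to z 112. Hung, its underside is 50 mm above the table and its x is the rail's x.
- holder_tab (a point): Middle of the teal grip tab on top of the back plate: holder frame x 37, y 0, z 137 mm. The tab is 10 mm thick (x), 44 mm wide (y), z 108 to 160. Pinch it from above across its thickness; keep the fingertips above the hooks' bridges (holder z 112).
- holder_hook (a point): Throat of the hooks at the bridges' underside: holder frame x 43.75, y 0, z 105 mm. Hooks at y +-26, 20 wide: a bridge runs back from the plate to x 53, a tongue slopes down and back to z 87, x 58. Throat (plate to tongue) 7.5 mm wide at the top, 13.5 at the tongue's tip. Seated, the bridges rest on the lip and this point is at rail x 1 to 4, z 155.
- holder_floor (a point): Middle of the tray's inner floor, where the bottle's foot goes: holder frame 0, 0, 4 mm.
- bottle: White hand-gel bottle with a blue-grey locked pump, 188 mm high, about 0.33 kg, standing upright. Origin at its underside; z up, the nozzle points along its -x. The round body, 58 mm in diameter about the axis x = 4.2 mm, is straight to z 105, then narrows to 25 mm at z 141.
- bottle_collar (a point): Middle of the pump's screw collar: 30 mm diameter, 15 mm high, on the bottle's axis, 147.5 mm above its foot. Grip it from above, across the nozzle's direction (along bottle y). The pump's head above it is 18 mm along x, 22 mm across, z 177 to 187; between them a 10 mm stem. Keep the fingertips above the shoulder (z 135).
- bottle_foot (a point): Foot of the bottle's axis: bottle frame x 4.2, y 0, z 0.
- bottle_nozzle (a point): Tip of the nozzle: bottle frame x -33, y 0, z 180 mm, 37 mm from the axis.
- tube_rack: White tube rack on the table (bystander), 81 x 165 x 75 mm, origin at its underside.
- tape_snail: Tape dispenser standing on the table (bystander), 20 x 72 x 60 mm, origin at its underside.
- tape_roll: Roll of white surgical tape lying on the table (bystander), 41 mm diameter, 25 mm high, origin at its underside.

How it is judged:
On the way:
1. The holder hangs on the rail, seated behind the lip, and is let go while still empty (x of holder_hook in the frame of rail between -0.003 and 0.008 m and z of holder_hook in the frame of rail between 0.15 and 0.159 m and angle between the x axis of holder and the x axis of rail, either way round below 0.08 rad and angle between holder's own z axis and vertical below 0.08 rad and contact force between holder and the fingers below 0.1 N and horizontal distance between bottle_foot and holder_floor above 0.06 m), for 0.2 s.
At the end, for the whole second after the job is handed in: Holder: hooks behind the lip, bridges down on its top edge (within 5 mm), parallel to the rail and upright within 0.08 rad. Bottle: on the tray's floor within 6 mm, upright within 0.12 rad, nozzle tip at least 24 mm in front of the tray's middle (about 40 degrees). All at rest (x of holder_hook in the frame of rail between -0.003 and 0.008 m and z of holder_hook in the frame of rail between 0.15 and 0.159 m and angle between the x axis of holder and the x axis of rail, either way round below 0.08 rad and angle between holder's own z axis and vertical below 0.08 rad and horizontal distance between bottle_foot and holder_floor below 0.01 m and z of bottle_foot in the frame of holder_floor between -0.004 and 0.006 m and angle between bottle's own z axis and vertical below 0.12 rad and x of bottle_nozzle in the frame of holder below -0.024 m and linear speed of each of bottle, holder below 0.03 m/s); the robot touches nothing.
It fails at once if the holder was let go above the rail, more than 5 mm before it was seated behind the lip (contact force between holder and the fingers below 0.02 N and z of holder_hook in the frame of rail above 0.16 m and x of holder_hook in the frame of rail between -0.04 and 0.05 m).
It fails at once if the bottle was dropped into the holder from more than 12 mm above its floor (contact force between bottle and the fingers below 0.02 N and horizontal distance between bottle_foot and holder_floor below 0.035 m and z of bottle_foot in the frame of holder_floor above 0.012 m).
It fails at once if the bottle was tipped over (angle between bottle's own z axis and vertical above 0.7 rad).
It fails at once if the tube rack, the tape dispenser or the roll of tape was disturbed (moved more than 30 mm) (distance of any of tube_rack, tape_snail, tape_roll from where it was at the start of the episode above 0.03 m).
It also fails if it takes over 61 s, if anything falls off the work surface, if the arm or the gripper's body presses on something with over 40 N, if the wrist force passes 120 N, or if a joint passes its speed limit or range.

## Working session

There is one attempt and no reset: what is moved stays moved. The work goes in short steps, Python scripts to look and compute and a tool call to move; the robot and the scene stay as the last step left them, time stands still between calls to the robot, and variables do not carry over. Pictures are saved under pics/ and viewed, at most 11 in all, crops included, and the job is handed in when it is done.

Besides the shell and the picture viewer there is one more tool, called after "Call:" in YAML: its name, and indented under it one key for each argument. send_rows: Moves the arm, as the interface text tells. Its arguments: {"type":"object","properties":{"series":{"type":"array"},"force":{"type":"number"}},"required":["series"]}

```bash
ls; mkdir -p pics; python3 - <<'E'
from plant import ctrl
import cv2,pickle
for n in("side","top"):
    c=ctrl.read_camera(n); cv2.imwrite(f"pics/{n}0.png",c["img"][:,:,::-1])
    pickle.dump(c,open(f"{n}0.pkl","wb")); print(n,c["fx"],c["fy"],c["cx"],c["cy"],c["k1"],c["R"],c["t"], -c["R"].T@c["t"])
print(ctrl.get_state())
E
```

```text
pics
side 490.2596869275405 490.2596869275405 256.2029889786352 192.07419423255695 0.024786526011154178 [[ 0.93931697 -0.34300078 -0.00583944]
 [-0.17895824 -0.47541761 -0.86136638]
 [ 0.29267317  0.81014107 -0.50795064]] [-0.46664963  0.27822179  1.06452469] [ 0.17656417 -0.89020482  0.77765193]
top 382.05629368967703 382.05629368967703 255.08850567738668 187.84899426237197 -0.019244438044439743 [[-0.02587696 -0.99932896  0.02592337]
 [-0.98662376  0.02135571 -0.16160907]
 [ 0.16094702 -0.02975856 -0.98651431]] [0.12187341 0.53246341 0.9114735 ] [0.38179582 0.13754463 0.9820732 ]
{'time': 0.1, 'qpos': array([ 1.08798624e+00,  2.87126960e-01,  1.57802277e+00,  3.64977681e-06,
        1.27865023e+00, -1.49998834e-01]), 'dq': array([ 0.00053928, -0.00249229, -0.00515307, -0.00041073,  0.00046856,
        0.00099179]), 'joint_efforts': array([ 8.94567784e-04, -4.07294548e+01, -2.93700081e+01, -1.34351103e-04,
        3.45699089e-03,  1.86955765e-05]), 'eef_pos': array([0.22021098, 0.63743175, 0.2300565 ]), 'tcp_rot': array([ 1.65639125e-01,  9.86185815e-01, -1.04832358e-03, -3.45063294e-04]), 'contact_force': array([ 0.27075596, -0.88332796, -0.37112978]), 'wrist_torque': array([ 0.02324446, -0.00465699, -0.01349282]), 'finger_force': 0.0, 'opening': 0.9991123431128693}
```

View pics/side0.png

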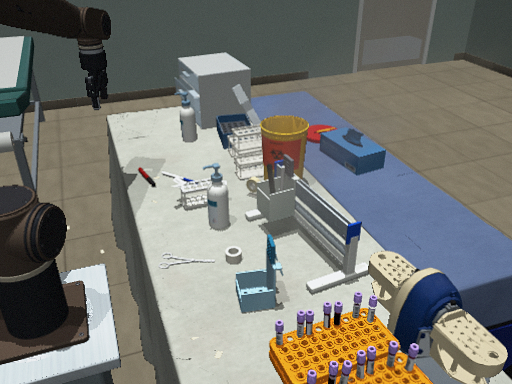

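View pics/top0.png

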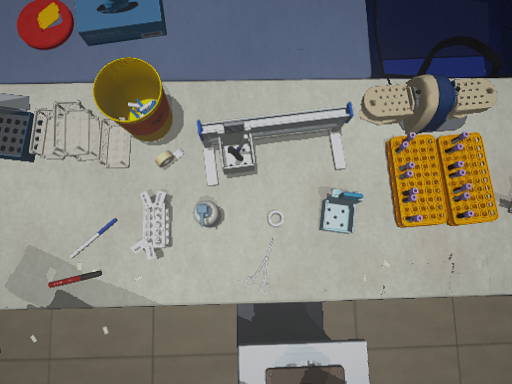

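```bash
cat > h.py <<'E'
import cv2,numpy as np,pickle
def load(n): return pickle.load(open(n+".pkl","rb"))
def crop(c,x0,y0,w,h,s,out,step=10):
    im=cv2.resize(c["img"][y0:y0+h,x0:x0+w,::-1],None,fx=s,fy=s,interpolation=cv2.INTER_CUBIC)
    for x in range(-(-x0//step)*step,x0+w,step):
        cv2.line(im,(int((x-x0+.5)*s),0),(int((x-x0+.5)*s),4),(0,0,255),1)
        cv2.putText(im,str(x),(int((x-x0+.5)*s)-10,14),0,.33,(0,0,255),1)
    for y in range(-(-y0//step)*step,y0+h,step):
        cv2.line(im,(0,int((y-y0+.5)*s)),(4,int((y-y0+.5)*s)),(0,0,255),1)
        cv2.putText(im,str(y),(5,int((y-y0+.5)*s)+4),0,.33,(0,0,255),1)
    cv2.imwrite(out,im)
def project(c,P):
    p=np.atleast_2d(P)@c["R"].T+c["t"]; s=p[:,:2]/p[:,2:]; r2=(s**2).sum(1,keepdims=True)
    return s*(1+c["k1"]*r2)*c["fx"]+[c["cx"],c["cy"]]
def ray(c,uv):
    d=(np.atleast_2d(uv)-[c["cx"],c["cy"]])/c["fx"]; s=d.copy()
    for _ in range(10): s=d/(1+c["k1"]*(s**2).sum(1,keepdims=True))
    return -c["R"].T@c["t"], np.c_[s,np.ones(len(s))]@c["R"]
def onplane(c,uv,z):
    o,d=ray(c,uv); return o+d*((np.asarray(z)-o[2])/d[:,2])[:,None]
E
python3 -c "
from h import *
crop(load('top0'),192,92,178,146,4.4*800/800*1.0,'pics/t1.png') 
c=load('side0');crop(c,195,150,190,165,3.6,'pics/s1.png')"
python3 -c "
import cv2
for f in('t1','s1'): print(cv2.imread('pics/%s.png'%f).shape)"
```

```text
(642, 783, 3)
(594, 684, 3)
```

```bash
python3 -c "
from h import *
crop(load('top0'),192,98,178,140,4.25,'pics/t2.png')"
```

```text
(no output)
```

View pics/s1.png

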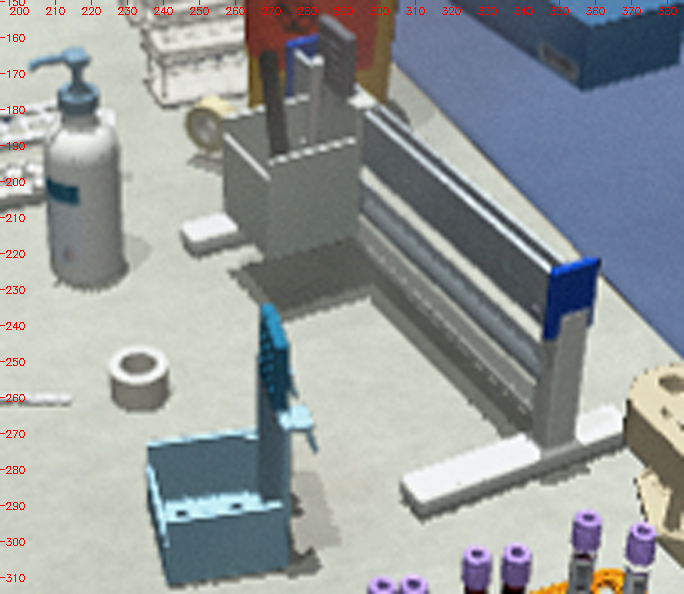

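View pics/t2.png

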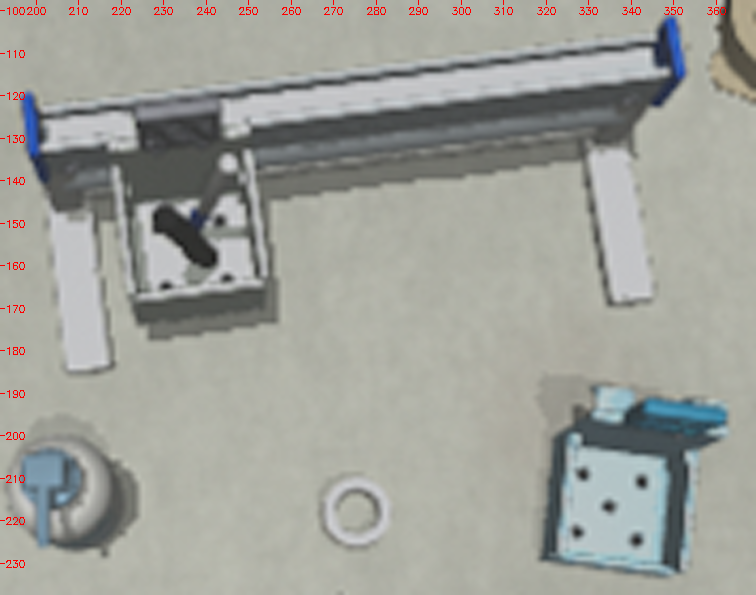

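```bash
cat > fit.py <<'E'
from h import *
from scipy.optimize import least_squares
T=load('top0');S=load('side0')
t=lambda x,y:(T,(x/4.25+191.5,y/4.25+97.5)); s=lambda x,y:(S,(x/3.6+194.5,y/3.6+149.5))
def W(p,P):
    c,n=np.cos(p[2]),np.sin(p[2]); P=np.array(P,float); return np.array([p[0]+c*P[0]-n*P[1],p[1]+n*P[0]+c*P[1],P[2]])
def fit(corr,p0):
    f=lambda p:np.concatenate([(project(c,W(p,P))[0]-uv) for (c,uv),P in corr])
    r=least_squares(f,p0,loss='soft_l1'); return r.x,f(r.x).reshape(-1,2)
rail=[(t(66,371),(-95,182,18)),(t(113,367),(-95,154,18)),(t(608,304),(-95,-154,18)),(t(652,298),(-95,-182,18)),
 (t(655,78),(0,-170,155)),(t(250,135),None),
 (s(425,502),(-95,-182,18)),(s(402,484),(-95,-154,18)),(s(422,517),(-95,-182,0))]
rail=[(a,np.array(P)/1e3) for a,P in rail if P]
hold=[(t(608,506),(0,0,4)),(t(545,558),(-38,38,0)),
 (s(168,585),(-38,-38,0)),(s(290,568),(38,-38,0)),(s(268,305),(37,22,160)),(s(287,340),(37,-22,160)),
 (t(642,402),(37,22,160)),(t(727,413),(37,-22,160))]
hold=[(a,np.array(P)/1e3) for a,P in hold]
bot=[(t(45,470),(4.2,0,187)),(t(42,545),(-33,0,180)),(s(30,65),(-33,0,180)),(s(78,97),(4.2,0,147.5)),(s(77,50),(4.2,0,187))]
bot=[(a,np.array(P)/1e3) for a,P in bot]
if __name__=="__main__":
    np.set_printoptions(precision=4,suppress=True)
    for n,c,p0 in(("rail",rail,[.55,.15,0]),("hold",hold,[.35,-.06,0]),("bot",bot,[.35,.25,0])):
        p,r=fit(c,p0); print(n,p); print(r.T)
    hs=[(582,473),(641,481),(577,532),(636,540),(608,506)]
    q=onplane(T,np.array([t(*h)[1] for h in hs]),.004); print(q)
    e=q[0]-q[1]; f=q[0]-q[2]; print(np.arctan2(-e[0],e[1]),np.arctan2(f[1],f[0]))
    print(onplane(T,[t(355,510)[1]],.025))
E
python3 fit.py
```

```text
rail [0.6621 0.0623 0.1055]
[[-0.9132 -1.0562  0.6614  0.8588  3.5551 -0.1505 -0.1209  0.281 ]
 [ 0.4708  0.0444  0.0786  0.1717 -0.5691 -1.1912 -3.4739  0.6043]]
hold [ 0.4607 -0.0953 -0.161 ]
[[ 0.1216 -1.5058  0.8162  0.5206  1.0916  0.2622  0.3637  0.1715]
 [ 0.4611  0.9652 -0.4228 -0.4486 -1.372   0.8396  0.7128  0.8709]]
bot [ 0.466   0.2266 -0.0428]
[[-0.6155 -0.2311  0.2301  1.2998  0.8852]
 [ 0.4846  0.942   0.569   0.429   0.3195]]
[[ 0.4824 -0.0803  0.004 ]
 [ 0.4766 -0.1162  0.004 ]
 [ 0.4466 -0.0752  0.004 ]
 [ 0.4409 -0.1109  0.004 ]
 [ 0.4619 -0.0951  0.004 ]]
-0.1585741189034572 -0.1409725771691817
[[0.4614 0.0605 0.025 ]]
```

```bash
cat > ov.py <<'E'
from fit import *
def box(x0,x1,y0,y1,z0,z1):
    v=[(x,y,z) for x in(x0,x1) for y in(y0,y1) for z in(z0,z1)]
    return [(v[a],v[b]) for a,b in((0,1),(0,2),(0,4),(1,3),(1,5),(2,3),(2,6),(3,7),(4,5),(4,6),(5,7),(6,7))]
RAIL=[((0,-170,155),(0,170,155)),((0,-170,110),(0,170,110))]+box(-95,75,-182,-154,0,18)[:]+box(-95,75,154,182,0,18)+[((29,-170,143),(29,170,143))]
HOLD=box(-38,40,-38,38,0,0.01)+box(34,40,-38,38,112,112.01)+box(32,42,-22,22,108,160)+[((-38,38,34),(-38,-38,34))]
BOT=box(-33,4.2,-.1,.1,180,180.1)+[((4.2,0,0),(4.2,0,187))]+[((4.2+29*np.cos(a),29*np.sin(a),z),(4.2+29*np.cos(a+.3),29*np.sin(a+.3),z)) for a in np.arange(0,6.28,.3) for z in(0,105)]
def tile(c,items,x0,y0,w,h,W_,H_):
    s=W_/w; im=cv2.resize(c["img"][y0:y0+h,x0:x0+w,::-1],(W_,H_),interpolation=cv2.INTER_CUBIC)
    for p,L in items:
        for a,b in L:
            u=[tuple(int(round(k*8)) for k in ((project(c,W(p,np.array(q)/1e3))[0]-[x0,y0]+.5)*s)) for q in(a,b)]
            cv2.line(im,u[0],u[1],(0,0,255),1,cv2.LINE_AA,3)
    return im
if __name__=="__main__":
    R,H,B=[fit(*a)[0] for a in((rail,[.6,.1,0]),(hold,[.4,-.06,0]),(bot,[.4,.25,0]))]
    it=[(R,RAIL),(H,HOLD),(B,BOT)]
    a=tile(T,it,190,95,172,147,400,342); b=tile(S,it,240,165,144,123,400,342)
    c=tile(T,it,305,170,80,51,400,255);d=tile(S,it,205,220,100,64,400,256)[:255]
    cv2.imwrite("pics/ov.png",np.vstack([np.hstack([a,b]),np.hstack([c,d])]))
E
python3 ov.py
```

```text
(no output)
```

View pics/ov.png

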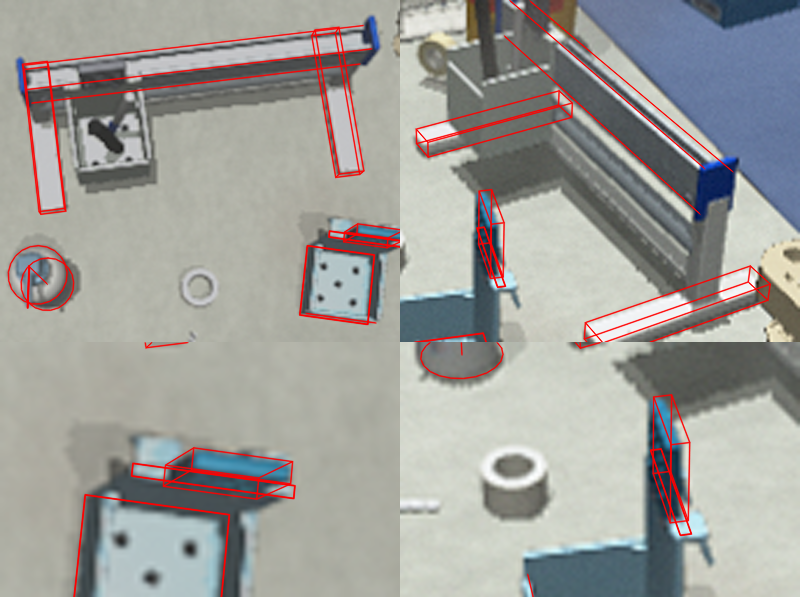

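The overlay matches the holder and the bottle; the rail's lip needs checking. I'll read the averaged grey profile across the lip in both pictures.

```bash
cat > prof.py <<'E'
from ov import *
def prof(c,p,ys,xs,z=.155):
    g=c["img"].mean(2).astype(np.float32); out=[]
    for x in xs:
        uv=np.array([project(c,W(p,(x,y,z)))[0] for y in ys],np.float32)
        out.append(cv2.remap(g,uv[:,0].copy(),uv[:,1].copy(),cv2.INTER_LINEAR).mean())
    return np.array(out)
if __name__=="__main__":
    np.set_printoptions(precision=0,suppress=True,linewidth=200)
    R=fit(rail,[.6,.1,0])[0]; xs=np.arange(-20,45,2)/1e3; print(xs*1e3)
    for c in(T,S):
        for a,b in((-.16,-.1),(-.1,-.03),(-.02,.03)): print(prof(c,R,np.linspace(a,b,30),xs))
E
python3 prof.py
```

```text
[-20. -18. -16. -14. -12. -10.  -8.  -6.  -4.  -2.   0.   2.   4.   6.   8.  10.  12.  14.  16.  18.  20.  22.  24.  26.  28.  30.  32.  34.  36.  38.  40.  42.  44.]
[111. 111. 103.  89.  80.  76.  76.  76.  74.  85. 139. 183. 192. 190. 194. 195. 196. 193. 161. 103. 113. 163. 178. 169. 171. 172. 172. 172. 172. 171. 171. 171. 171.]
[107. 116. 115.  99.  81.  75.  76.  77.  74.  88. 142. 185. 192. 190. 195. 196. 197. 191. 158. 100. 117. 166. 179. 170. 170. 170. 170. 170. 170. 170. 171. 171. 172.]
[108. 116. 114.  98.  79.  75.  76.  77.  73.  93. 148. 188. 190. 190. 196. 196. 198. 188. 148.  92. 123. 168. 176. 169. 171. 171. 171. 171. 171. 171. 171. 170. 170.]
[ 80.  81.  81.  81.  80.  78.  83. 122. 189. 218. 181. 114.  77.  87. 138. 199. 219. 212. 205. 205. 207. 205. 198. 181. 158. 134. 122. 121. 125. 127. 127. 127. 126.]
[ 87.  86.  85.  85.  84.  81.  89. 130. 190. 210. 174. 114.  80.  94. 145. 199. 215. 209. 203. 203. 203. 203. 203. 204. 204. 200. 184. 158. 131. 115. 113. 119. 124.]
[ 92.  91.  90.  90.  90.  89.  99. 136. 182. 194. 160. 112.  89. 102. 141. 179. 190. 190. 189. 191. 191. 192. 192. 192. 192. 194. 195. 196. 196. 187. 165. 137. 119.]
```

```bash
cat > plan.py <<'E'
import numpy as np
from scipy.spatial.transform import Rotation as Ro
from plant import ctrl
def delta(pos,yaw):
    """cm shift in tool axes and rz still needed; yaw = heading of tool y"""
    s=ctrl.get_state(); R=Ro.from_quat(s["tcp_rot"]).as_matrix()
    a=np.arctan2(R[1,1],R[0,1]); Rt=np.array([[-np.sin(yaw),np.cos(yaw),0],[np.cos(yaw),np.sin(yaw),0],[0,0,-1]]).T
    rv=Ro.from_matrix(R.T@Rt).as_rotvec(); d=np.array(pos)-s["eef_pos"]
    print("t",round(s["time"],2),"pos",s["eef_pos"].round(4),"yaw",round(a,4),"F",s["contact_force"].round(2),"M",s["wrist_torque"].round(2),"open",round(s["opening"],3),"ff",round(s["finger_force"],2))
    print(" turn",rv.round(4)," shift now",(R.T@d*100).round(2)," shift after turn",(Rt.T@d*100).round(2))
E
cat > rail.py <<'E'
from prof import *
def edge(c,p,y,lo,hi):
    xs=np.arange(lo,hi,.5)/1e3; v=prof(c,p,np.linspace(y-.02,y+.02,20),xs); d=np.gradient(v); i=np.argmax(d)
    return xs[i]
R=fit(rail,[.6,.1,0])[0]
for k in range(3):
    ex=list(rail[:4])+list(rail[5:6])+list(rail[7:])
    L=[(c,y,project(c,W(R,(edge(c,R,y,-10,6),y,.155)))[0]) for c in(T,S) for y in np.arange(-.14,.03,.03)]
    def f(p):
        o=[(project(c,W(p,P))[0]-uv) for (c,uv),P in ex]
        for c,y,uv in L:
            q=project(c,W(p,(0,y,.155)))[0]; q2=project(c,W(p,(0,y+.02,.155)))[0]; n=(q2-q)[::-1]*[1,-1]; n/=np.linalg.norm(n); o.append([(q-uv)@n,0])
        return np.concatenate(o)
    r=least_squares(f,R,loss='soft_l1'); R=r.x
np.set_printoptions(precision=4,suppress=True)
print(R); print(f(R).reshape(-1,2).T.round(2)); np.save("R.npy",R)
for y in(-.07,): print("target holder origin",W(R,(-.04125,y,.05)),"tab",W(R,(-.00425,y,.187)),"yaw",R[2])
E
python3 rail.py; python3 -c "
from plan import *
delta([.45,.2,.26],-.155)"
```

```text
[0.6611 0.0612 0.104 ]
[[-0.54 -0.68  1.07  1.27 -0.46 -0.02  0.21  0.2   0.19  0.19  0.18  0.17
  -1.29 -1.27 -1.25 -1.23 -1.21 -1.19]
 [ 0.74  0.33  0.53  0.63 -0.79  1.01  0.    0.    0.    0.    0.    0.
   0.    0.    0.    0.    0.    0.  ]]
target holder origin [ 0.6274 -0.0127  0.05  ] tab [ 0.6642 -0.0088  0.187 ] yaw 0.10402843851226404
t 0.1 pos [0.2202 0.6374 0.2301] yaw 1.238 F [ 0.27 -0.88 -0.37] M [ 0.02 -0.   -0.01] open 0.999 ff 0.0
 turn [-2.000e-03  1.200e-03  1.393e+00]  shift now [-36.01 -33.84  -2.93]  shift after turn [-39.67  29.46  -2.99]
```

Call:
send_rows:
  series:
    - [[0,0,-0.5,0,0,0.174,1],[0,0,-0.5,0,0,0.174,1],[0,0,-0.5,0,0,0.174,1],[0,0,-0.5,0,0,0.174,1],[0,0,-0.5,0,0,0.174,1],[0,0,-0.5,0,0,0.174,1],[0,0,0,0,0,0.174,1],[0,0,0,0,0,0.174,1]]

```text
time: 1.1
eef_pos: [0.2203, 0.6377, 0.2606]
tcp_rot: [0.761, 0.648, -0.001, 0.0]
contact_force: [0.4, -1.0, -0.3]
opening: 0.999
finger_force: 0.0
```

Call:
send_rows:
  series:
    - [[-5,3.7,0,0,0,0,1],[-5,3.7,0,0,0,0,1],[-5,3.7,0,0,0,0,1],[-5,3.7,0,0,0,0,1],[-5,3.7,0,0,0,0,1],[-5,3.7,0,0,0,0,1],[-5,3.7,0,0,0,0,1],[-4.7,3.6,0,0,0,0,1]]

```text
time: 2.1
eef_pos: [0.4514, 0.1985, 0.261]
tcp_rot: [0.759, 0.651, -0.0, -0.0]
contact_force: [0.7, 0.6, 1.0]
opening: 0.998
finger_force: 0.0
```

```bash
python3 -c "
from plan import *
delta([.4978,-.1009,.230],-.155)"
```

```text
t 2.1 pos [0.4514 0.1985 0.261 ] yaw -0.1542 F [0.71 0.61 0.96] M [ 0.04  0.01 -0.04] open 0.998 ff 0.0
 turn [-0.0001 -0.      0.0008]  shift now [-28.87   9.18   3.1 ]  shift after turn [-28.86   9.21   3.1 ]
```

Call:
send_rows:
  series:
    - [[-5.8,1.8,0,0,0,0,1],[-5.8,1.8,0,0,0,0,1],[-5.8,1.8,0,0,0,0,1],[-5.8,1.9,0,0,0,0,0.2],[-5.7,1.9,1.5,0,0,0,0],[0,0,1.6,0,0,0,0],[0,0,0,0,0,0,0]]

```text
time: 2.98
eef_pos: [0.4963, -0.0986, 0.228]
tcp_rot: [0.76, 0.65, -0.001, -0.002]
contact_force: [-0.0, 1.0, 0.8]
opening: 0.502
finger_force: 0.0
```

```bash
python3 -c "
from plan import *
delta([.4978,-.1009,.120],-.155)
from ov import *
for n in('side','top'):
    pickle.dump(ctrl.read_camera(n),open(n+'1.pkl','wb'))
a=load('side1');b=load('top1')
H=fit(hold,[.4,-.06,0])[0]
cv2.imwrite('pics/a1.png',np.hstack([tile(a,[],215,190,100,125,400,500),tile(b,[],310,160,100,125,400,500)]))"
```

```text
t 2.98 pos [ 0.4963 -0.0986  0.228 ] yaw -0.1547 F [-0.02  0.98  0.77] M [-0.05  0.01 -0.03] open 0.502 ff 0.0
 turn [-0.0048 -0.0016  0.0003]  shift now [-0.22  0.24 10.8 ]  shift after turn [-0.2   0.19 10.8 ]
```

View pics/a1.png

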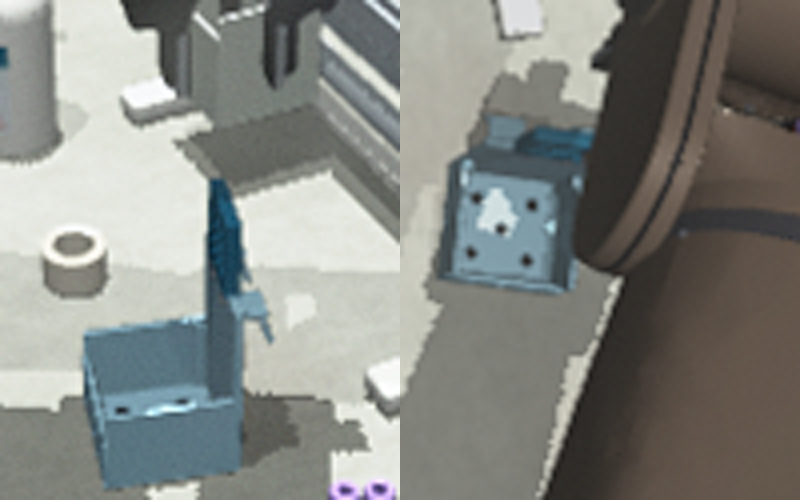

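```bash
python3 -c "
from h import *
print(project(load('side1'),[[.4963,-.0986,.228],[.4963,-.0986,.235]]), 'tile midpoint tips', (215+228/4,190+92/4))"
```

```text
[[271.68493569 211.35996703]
 [271.71941666 208.50222108]] tile midpoint tips (272.0, 213.0)
```

Call:
send_rows:
  series:
    - [[-0.2,0.2,2,0,0,0,0],[0,0,2,0,0,0,0],[0,0,2,0,0,0,0],[0,0,2,0,0,0,0],[0,0,1.5,0,0,0,0],[0,0,1.3,0,0,0,0],[0,0,0,0,0,0,0]]

```text
time: 3.95
eef_pos: [0.4988, -0.101, 0.1215]
tcp_rot: [0.759, 0.651, -0.0, -0.001]
contact_force: [-0.1, 0.0, 0.3]
opening: 0.502
finger_force: 0.0
```

```bash
python3 -c "
from plan import *
delta([.4978,-.1009,.120],-.155)"
```

```text
t 3.95 pos [ 0.4988 -0.101   0.1215] yaw -0.1533 F [-0.06  0.02  0.27] M [-0.04  0.02  0.02] open 0.502 ff 0.0
 turn [-0.0018 -0.0004  0.0017]  shift now [-0.01 -0.1   0.15]  shift after turn [-0.01 -0.1   0.15]
```

Call:
send_rows:
  series:
    - [[0,0,0,0,0,0,-1],[0,0,0,0,0,0,-1],[0,0,0,0,0,0,-1],[0,0,0,0,0,0,-1],[0,0,0,0,0,0,-1]]
  force: 60

```text
time: 4.58
eef_pos: [0.4994, -0.1017, 0.1233]
tcp_rot: [0.759, 0.651, -0.0, -0.0]
contact_force: [-3.4, 1.3, 6.4]
opening: 0.11
finger_force: 59.7
```

Call:
send_rows:
  series:
    - [[0,0,-0.5,0,0,0,-1],[0,0,-1.2,0,0,0,-1],[0,0,-1.5,0,0,0,-1],[0,0,-1.5,0,0,0,-1],[0,0,-1.5,0,0,0,-1],[0,0,-1.5,0,0,0,-1],[0,0,-1.5,0,0,0,-1],[0,0,-0.8,0,0,0,-1],[0,0,0,0,0,0,-1]]

```text
time: 5.7
eef_pos: [0.4997, -0.1017, 0.2231]
tcp_rot: [0.759, 0.651, 0.0, 0.001]
contact_force: [0.1, -0.6, -2.3]
opening: 0.107
finger_force: 59.0
```

```bash
python3 -c "
from plan import *
delta([.6642-.07,-.0088-.007,.222],.104)"
```

```text
t 5.7 pos [ 0.4997 -0.1017  0.2231] yaw -0.154 F [ 0.12 -0.6  -2.26] M [ 0.03 -0.07  0.01] open 0.107 ff 58.96
 turn [ 0.0013  0.0005 -0.258 ]  shift now [9.94 8.02 0.12]  shift after turn [ 7.56 10.29  0.11]
```

Call:
send_rows:
  series:
    - [[0,0,0,0,0,-0.086,-1],[0,0,0,0,0,-0.086,-1],[0,0,0,0,0,-0.086,-1],[1.5,2,0,0,0,0,-1],[2,2.8,0,0,0,0,-1],[2,2.8,0,0,0,0,-1],[1.5,2,0,0,0,0,-1],[0.6,0.7,0,0,0,0,-1],[0,0,0,0,0,0,-1],[0,0,0,0,0,0,-1]]

```text
time: 6.95
eef_pos: [0.5932, -0.0159, 0.222]
tcp_rot: [0.67, 0.743, -0.0, -0.0]
contact_force: [-0.8, -0.6, -1.3]
opening: 0.109
finger_force: 58.9
```

```bash
python3 -c "
from plan import *
delta([.6642-.07,-.0088-.007,.222],.104)
from ov import *
for n in('side','top'):
    pickle.dump(ctrl.read_camera(n),open(n+'2.pkl','wb'))
a=load('side2');b=load('top2')
crop(a,258,160,125,140,4.2,'x.png'); A=cv2.imread('x.png')
crop(b,280,95,64,140,4.2,'x.png'); B=cv2.imread('x.png')
cv2.imwrite('pics/a2.png',np.hstack([A,B])); print(A.shape,B.shape)"
```

```text
t 6.95 pos [ 0.5932 -0.0159  0.222 ] yaw 0.1034 F [-0.79 -0.61 -1.33] M [ 0.03 -0.05  0.01] open 0.109 ff 58.89
 turn [-0.001   0.0001 -0.0006]  shift now [-0.   0.1 -0. ]  shift after turn [-0.   0.1 -0. ]
(588, 525, 3) (588, 269, 3)
```

View pics/a2.png

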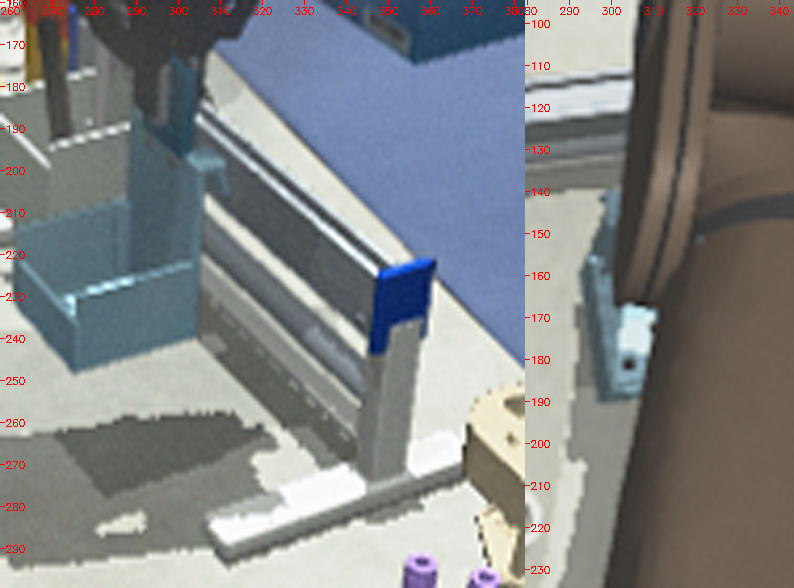

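```bash
cat > rel.py <<'E'
from ov import *
def hpose(tcp,yaw): return np.array([tcp[0]-.037*np.cos(yaw),tcp[1]-.037*np.sin(yaw),yaw]),tcp[2]-.1233
if __name__=="__main__":
    c=load('side2'); p,z=hpose([.5932,-.0159,.222],.1034)
    pts=dict(fbot=(-38,-38,0),rbot=(40,-38,0),bridge_out_rear_near=(53,-36,112),tongue_tip_rear_near=(58,-36,87),ftop=(-38,-38,34),plate_top_near_rear=(40,-38,112))
    obs=dict(fbot=(77,372),rbot=(197,339),tongue_tip_rear_near=(222,196),bridge_out_rear_near=(227,155),plate_top_near_rear=(203,155),ftop=(77,300))
    for k,P in pts.items():
        q=project(c,W(p,np.array(P)/1e3)+[0,0,z])[0]; o=np.array(obs[k])/4.2+[257.5,159.5]; print(k,q.round(1),o.round(1),(o-q).round(1))
    a=tile(c,[],258,160,70,52,800,594)
    im=a.copy(); s=800/70
    L=HOLD+box(40,53,-36,-16,105,112)+[((53,-36,112),(58,-36,87)),((51.2,-36,105),(53.5,-36,87))]
    for u,v in L:
        uv=[tuple(int(round(k)) for k in (project(c,W(p,np.array(q)/1e3)+[0,0,z])[0]-[258,160]+.5)*s) for q in(u,v)]
        cv2.line(im,uv[0],uv[1],(0,0,255),1,cv2.LINE_AA)
    cv2.imwrite("pics/a3.png",im)
E
python3 rel.py
```

```text
fbot [275.8 248.6] [275.8 248.1] [ 0.  -0.6]
rbot [305.3 239.6] [304.4 240.2] [-0.9  0.6]
bridge_out_rear_near [312.1 196.9] [311.5 196.4] [-0.5 -0.5]
tongue_tip_rear_near [313.4 205.9] [310.4 206.2] [-3.   0.3]
ftop [276.  236.5] [275.8 230.9] [-0.2 -5.5]
plate_top_near_rear [307.6 198.7] [305.8 196.4] [-1.7 -2.3]
```

View pics/a3.png

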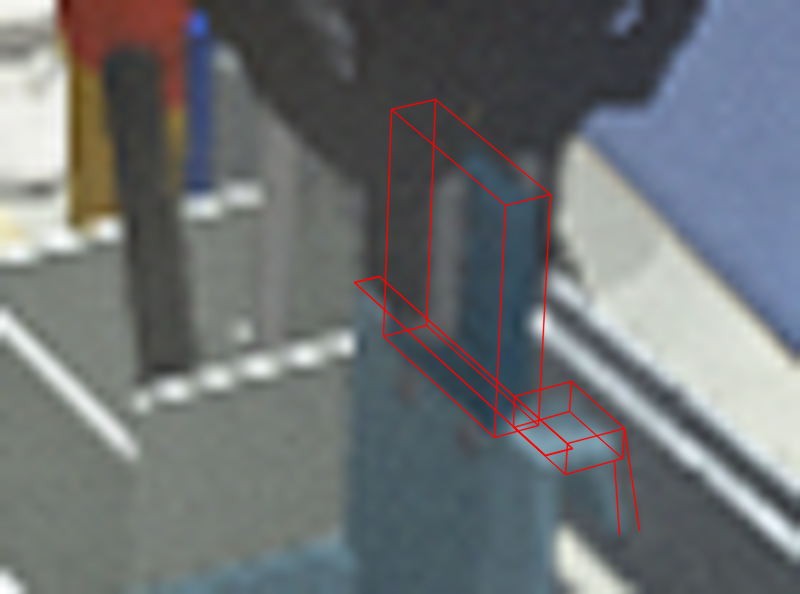

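```bash
python3 - <<'E'
from rel import *
np.set_printoptions(precision=2,suppress=True)
c=load('top2'); p,z=hpose([.5932,-.0159,.222],.1034)
g=c["img"].astype(int)
# dark hole centroid near expected
q=project(c,W(p,(-.018,.018,.004))+[0,0,z])[0]; u,v=int(round(304)),int(round(181))
w=np.clip(130-g[v-4:v+5,u-4:u+5].mean(2),0,None); yy,xx=np.mgrid[v-4:v+5,u-4:u+5]
print("hole pred",q,"obs",(xx*w).sum()/w.sum(),(yy*w).sum()/w.sum())
print(g[176:187,298:311].mean(2).astype(int))
for P in((-38,38,0),(-38,38,34),(-34,34,4)): print(P,project(c,W(p,np.array(P)/1e3)+[0,0,z])[0])
d=project(c,np.array([W(p,(-.018,.018,.004)),W(p,(-.017,.018,.004)),W(p,(-.018,.018,.005))])+[0,0,z]); print("per mm x,z",d[1]-d[0],d[2]-d[0])
R=np.load("R.npy"); s=load('side2')
for n,C in(("top",c),("side",s)):
    e=project(C,np.array([W(R,(x,-.07,zz)) for x,zz in((0,.155),(.001,.155),(0,.156))])); print(n,"lip per mm",e[1]-e[0],e[2]-e[0], project(C,W(R,(0,-.05,.155)))[0]-e[0])
E
```

```text
hole pred [303.78 182.03] obs 304.17941345600923 181.8619896492237
[[105 137 138 142 203 231 229 228 228 228 232 205  88]
 [ 94 121 133 143 204 234 232 231 230 230 234 200  54]
 [ 86 113 124 135 179 196 195 193 215 234 230 172  44]
 [ 82 111 121 130 164 163 155 148 177 196 182 126  48]
 [ 79 108 127 137 159 130  98 105 144 164 141  79  51]
 [ 75 104 128 143 148  92  43  63 126 167 138  62  53]
 [ 78 104 127 144 152  98  42  67 130 169 137  54  54]
 [ 80  95 118 144 163 149 141 144 156 160 117  47  54]
 [ 80  90 111 145 167 166 166 166 167 155 109  49  55]
 [ 81  84 111 143 161 166 156 143 144 132  88  52  56]
 [ 81  78 109 134 124 130 133 130 145 133  67  52  56]]
(-38, 38, 0) [296.4  191.69]
(-38, 38, 34) [298.4  189.41]
(-34, 34, 4) [298.07 189.54]
per mm x,z [-0.06 -0.42] [ 0.06 -0.08]
top lip per mm [-0.07 -0.42] [ 0.07 -0.15] [-8.68  1.01]
side lip per mm [ 0.35 -0.1 ] [ 0.03 -0.35] [-4.51 -3.9 ]
```

Call:
send_rows:
  series:
    - [[0,1.5,0,0,0,0,-1],[0,1.5,0,0,0,0,-1],[0,1.5,0,0,0,0,-1],[0,1.2,0,0,0,0,-1],[0,0.8,0,0,0,0,-1],[0,0.2,0,0,0,0,-1],[0,0,0,0,0,0,-1],[0,0,0,0,0,0,-1]]

```text
time: 8.05
eef_pos: [0.6602, -0.0083, 0.2224]
tcp_rot: [0.669, 0.743, -0.0, -0.0]
contact_force: [-0.1, 0.0, -1.9]
opening: 0.107
finger_force: 58.8
```

```bash
python3 -c "
from plan import *
delta([.6632,-.0089,.202],.104)"
```

```text
t 8.05 pos [ 0.6602 -0.0083  0.2224] yaw 0.1039 F [-0.15  0.05 -1.94] M [-0.   -0.1   0.02] open 0.107 ff 58.83
 turn [-0.0002 -0.0001 -0.0001]  shift now [-0.09  0.29  2.04]  shift after turn [-0.09  0.29  2.04]
```

Now creep forward until the plate touches the lip.

Call:
send_rows:
  series:
    - [[0,0.1,0.5,0,0,0,-1],[0,0.1,0.5,0,0,0,-1],[0,0.1,0.5,0,0,0,-1],[0,0,0,0,0,0,-1]]

```text
time: 8.55
eef_pos: [0.6631, -0.0079, 0.2063]
tcp_rot: [0.669, 0.743, -0.0, -0.001]
contact_force: [-0.9, -0.5, -1.8]
opening: 0.112
finger_force: 59.0
```

Call:
send_rows:
  series:
    - [[0,0.1,0,0,0,0,-1],[0,0,0,0,0,0,-1]]

```text
time: 8.8
eef_pos: [0.6638, -0.0079, 0.2068]
tcp_rot: [0.669, 0.743, -0.001, -0.001]
contact_force: [-1.8, 0.8, -3.0]
opening: 0.106
finger_force: 58.6
```

Call:
send_rows:
  series:
    - [[0,0.1,0,0,0,0,-1],[0,0,0,0,0,0,-1]]

```text
time: 9.05
eef_pos: [0.6644, -0.0079, 0.2068]
tcp_rot: [0.669, 0.743, -0.001, -0.001]
contact_force: [-3.3, 0.0, -2.0]
opening: 0.105
finger_force: 58.5
```

Call:
send_rows:
  series:
    - [[0,0.1,0,0,0,0,-1],[0,0,0,0,0,0,-1]]

```text
time: 9.3
eef_pos: [0.6649, -0.0078, 0.2068]
tcp_rot: [0.669, 0.743, -0.002, -0.002]
contact_force: [-5.6, -0.9, -1.8]
opening: 0.108
finger_force: 58.9
```

Call:
send_rows:
  series:
    - [[0,0.1,0,0,0,0,-1],[0,0,0,0,0,0,-1]]

```text
time: 9.55
eef_pos: [0.6654, -0.0077, 0.2068]
tcp_rot: [0.669, 0.743, -0.003, -0.003]
contact_force: [-7.4, -0.9, -1.7]
opening: 0.111
finger_force: 59.0
```

Call:
send_rows:
  series:
    - [[0,-0.3,0,0,0,0,-1],[0,-0.2,0,0,0,0,-1],[0,0,0.4,0,0,0,-1],[0,0,0.4,0,0,0,-1],[0,0,0.4,0,0,0,-1],[0,0,0,0,0,0,-1]]

```text
time: 10.3
eef_pos: [0.6625, -0.0081, 0.1947]
tcp_rot: [0.669, 0.743, -0.0, -0.0]
contact_force: [0.3, 0.3, -2.2]
opening: 0.109
finger_force: 59.0
```

Call:
send_rows:
  series:
    - [[0,0,0.4,0,0,0,-1],[0,0,0.4,0,0,0,-1],[0,0,0.4,0,0,0,-1],[0,0,0,0,0,0,-1]]

```text
time: 10.8
eef_pos: [0.6622, -0.0081, 0.1826]
tcp_rot: [0.669, 0.743, -0.0, -0.001]
contact_force: [-0.4, 0.2, -2.2]
opening: 0.104
finger_force: 59.0
```

Call:
send_rows:
  series:
    - [[0,0,0.3,0,0,0,-1],[0,0,0.3,0,0,0,-1],[0,0,0.1,0,0,0,-1],[0,0,0,0,0,0,-1]]

```text
time: 11.3
eef_pos: [0.6625, -0.0081, 0.1762]
tcp_rot: [0.669, 0.743, -0.0, -0.0]
contact_force: [-1.1, 1.0, -1.8]
opening: 0.108
finger_force: 58.9
```

Call:
send_rows:
  series:
    - [[0,0,0.1,0,0,0,-1],[0,0,0.1,0,0,0,-1],[0,0,0,0,0,0,-1]]

```text
time: 11.68
eef_pos: [0.6624, -0.0081, 0.1742]
tcp_rot: [0.669, 0.743, -0.0, -0.0]
contact_force: [0.2, 0.0, -2.5]
opening: 0.109
finger_force: 58.9
```

Call:
send_rows:
  series:
    - [[0,0,0.1,0,0,0,-1],[0,0,0.1,0,0,0,-1],[0,0,0,0,0,0,-1]]

```text
time: 12.05
eef_pos: [0.6626, -0.0081, 0.1734]
tcp_rot: [0.669, 0.743, 0.0, 0.0]
contact_force: [-3.1, 0.2, 3.0]
opening: 0.11
finger_force: 59.6
```

Call:
send_rows:
  series:
    - [[0,0,0.1,0,0,0,-1],[0,0,0,0,0,0,-1],[0,0,0,0,0,0,0],[0,0,0,0,0,0,0],[0,0,0,0,0,0,0],[0,0,0,0,0,0,0],[0,0,0,0,0,0,0],[0,0,0,0,0,0,0]]

```text
time: 13.05
eef_pos: [0.6625, -0.0081, 0.1713]
tcp_rot: [0.669, 0.743, 0.0, 0.0]
contact_force: [0.0, -1.1, 0.1]
opening: 0.499
finger_force: 0.0
```

Call:
send_rows:
  series:
    - [[0,0,-1,0,0,0,0],[0,0,-2,0,0,0,0],[0,0,-2,0,0,0,0],[0,0,-2,0,0,0,0],[0,0,-2,0,0,0,0.5],[0,0,-2,0,0,0,1],[0,0,0,0,0,0,1]]

```text
time: 13.92
eef_pos: [0.6636, -0.0083, 0.2845]
tcp_rot: [0.669, 0.743, 0.001, 0.002]
contact_force: [1.1, 0.2, 0.2]
opening: 0.999
finger_force: 0.0
```

```bash
python3 -c "
from plan import *
from fit import *
B=fit(bot,[.4,.25,0])[0]; ax=W(B,(.0042,0,0)); print(B,ax)
delta([ax[0],ax[1],.26],B[2]+np.pi/2)
delta([ax[0],ax[1],.26],B[2]-np.pi/2)
pickle.dump(ctrl.read_camera('side'),open('side3.pkl','wb'))
crop(load('side3'),195,140,180,135,4.4,'pics/a4.png')"
```

```text
[ 0.46597916  0.22663138 -0.0428032 ] [0.47017531 0.22645167 0.        ]
t 13.93 pos [ 0.6636 -0.0083  0.2845] yaw 0.1041 F [1.11 0.15 0.16] M [-0.02  0.06  0.  ] open 0.999 ff 0.0
 turn [ 0.003   0.0044 -1.4239]  shift now [ 25.36 -16.81   2.34]  shift after turn [20.33 22.62  2.45]
t 13.93 pos [ 0.6636 -0.0083  0.2845] yaw 0.1041 F [1.11 0.15 0.16] M [-0.02  0.06  0.  ] open 0.999 ff 0.0
 turn [ 0.0045 -0.0031  1.7177]  shift now [ 25.36 -16.81   2.34]  shift after turn [-20.33 -22.62   2.45]
```

View pics/a4.png

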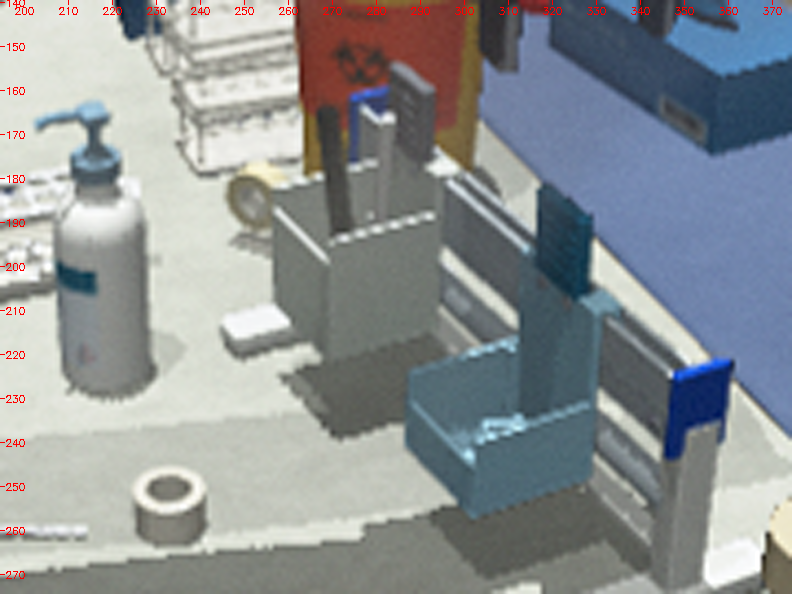

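The holder hangs behind the lip: its hook is on the rail at about (330,208) and its tray sits level near (305,235). The roll at (233,253) and the pen holder haven't moved. Next is the bottle.

Call:
send_rows:
  series:
    - [[0,0,0,0,0,-0.178,1],[0,0,0,0,0,-0.178,1],[0,0,0,0,0,-0.178,1],[0,0,0,0,0,-0.178,1],[0,0,0,0,0,-0.178,1],[0,0,0,0,0,-0.178,1],[0,0,0,0,0,-0.178,1],[0,0,0,0,0,-0.178,1],[0,0,0,0,0,0,1]]

```text
time: 15.1
eef_pos: [0.662, -0.008, 0.2797]
tcp_rot: [0.022, 1.0, 0.0, -0.001]
contact_force: [-0.4, -0.6, -0.2]
opening: 1.002
finger_force: 0.0
```

Call:
send_rows:
  series:
    - [[3,3.3,0,0,0,0,1],[3,3.3,0,0,0,0,1],[3,3.3,0,0,0,0,1],[3,3.3,0,0,0,0,1],[3,3.3,0,0,0,0,1],[3,3.3,0.5,0,0,0,1],[2.3,2.8,1,0,0,0,1],[0,0,0,0,0,0,1]]

```text
time: 16.1
eef_pos: [0.4673, 0.2277, 0.2648]
tcp_rot: [0.021, 1.0, -0.0, -0.001]
contact_force: [0.1, 0.2, -0.3]
opening: 0.999
finger_force: 0.0
```

```bash
python3 -c "
from plan import *
delta([.4702,.2265,.134],1.528)"
```

```text
t 16.1 pos [0.4673 0.2277 0.2648] yaw 1.5287 F [ 0.13  0.18 -0.33] M [-0.04 -0.04 -0.03] open 0.999 ff 0.0
 turn [-0.0007 -0.0028  0.0007]  shift now [-0.33 -0.09 13.08]  shift after turn [-0.3  -0.1  13.08]
```

Call:
send_rows:
  series:
    - [[-0.3,-0.1,1,0,0,0,1],[0,0,2,0,0,0,1],[0,0,2,0,0,0,1],[0,0,2,0,0,0,1],[0,0,2,0,0,0,1],[0,0,2,0,0,0,1],[0,0,1.5,0,0,0,1],[0,0,0.6,0,0,0,1],[0,0,0,0,0,0,1]]

```text
time: 17.23
eef_pos: [0.4725, 0.2249, 0.1351]
tcp_rot: [0.022, 1.0, -0.0, -0.0]
contact_force: [0.7, 0.4, -0.1]
opening: 1.0
finger_force: 0.0
```

```bash
python3 -c "
from plan import *
delta([.4702,.2265,.134],1.528)"
```

```text
t 17.23 pos [0.4725 0.2249 0.1351] yaw 1.5272 F [ 0.68  0.38 -0.08] M [0.   0.02 0.03] open 1.0 ff 0.0
 turn [-0.0002 -0.0005 -0.0008]  shift now [0.24 0.15 0.11]  shift after turn [0.24 0.15 0.11]
```

Call:
send_rows:
  series:
    - [[0.2,0.1,0.1,0,0,0,0.3],[0,0,0,0,0,0,0],[0,0,0,0,0,0,-0.2],[0,0,0,0,0,0,-1],[0,0,0,0,0,0,-1],[0,0,0,0,0,0,-1],[0,0,0,0,0,0,-1],[0,0,0,0,0,0,-1]]
  force: 60

```text
time: 18.23
eef_pos: [0.4708, 0.2264, 0.135]
tcp_rot: [0.021, 1.0, 0.0, 0.0]
contact_force: [-0.4, -1.6, 5.7]
opening: 0.326
finger_force: 59.0
```

Call:
send_rows:
  series:
    - [[0,0,-0.3,0,0,0,-1],[0,0,-1,0,0,0,-1],[0,0,-2,0,0,0,-1],[0,0,-2,0,0,0,-1],[0,0,-2,0,0,0,-1],[0,0,-2,0,0,0,-1],[0,0,-2,0,0,0,-1],[0,0,-1.2,0,0,0,-1],[0,0,0,0,0,0,-1]]

```text
time: 19.35
eef_pos: [0.4707, 0.2264, 0.26]
tcp_rot: [0.021, 1.0, 0.0, 0.001]
contact_force: [-0.2, 0.1, -4.4]
opening: 0.327
finger_force: 58.8
```

```bash
python3 -c "
from plan import *
y=.104; c=[.6257-.075*np.cos(y),-.0119-.075*np.sin(y),.26]
delta(c,y+np.pi/2)"
```

```text
t 19.35 pos [0.4707 0.2264 0.26  ] yaw 1.5281 F [-0.16  0.14 -4.44] M [-0.07 -0.06 -0.01] open 0.327 ff 58.82
 turn [ 0.0004  0.0015 -0.1467]  shift now [ -9.09 -24.25  -0.  ]  shift after turn [ -5.45 -25.32  -0.  ]
```

Call:
send_rows:
  series:
    - [[0,-1.5,0,0,0,-0.073,-1],[0,-3.5,0,0,0,-0.073,-1],[0,-4,0,0,0,0,-1],[0,-4,0,0,0,0,-1],[0,-4,0,0,0,0,-1],[0,-4,0,0,0,0,-1],[-1.5,-3,0,0,0,0,-1],[-2,-1.3,0,0,0,0,-1],[-1,0,0,0,0,0,-1],[0,0,0,0,0,0,-1]]

```text
time: 20.6
eef_pos: [0.5362, -0.0203, 0.2582]
tcp_rot: [-0.052, 0.999, 0.001, -0.001]
contact_force: [-0.2, 0.7, -5.4]
opening: 0.325
finger_force: 59.2
```

```bash
python3 - <<'E'
from plan import *
from ov import *
y=.104; delta([.6257-.075*np.cos(y),-.0119-.075*np.sin(y),.26],y+np.pi/2)
st=ctrl.get_state(); c=ctrl.read_camera('side'); pickle.dump(c,open('side4.pkl','wb'))
t=st["eef_pos"]; z=t[2]-.135
p=np.array([t[0]-.0042*np.cos(y),t[1]-.0042*np.sin(y),y])
H=np.array([.6257,-.0119,y])
x0,y0,w,h=240,110,96,72; s=800/w
im=cv2.resize(c["img"][y0:y0+h*1+0,x0:x0+w,::-1],(800,600),interpolation=cv2.INTER_CUBIC)
x0,y0,w,h=235,140,120,90; s=800/w
im=cv2.resize(c["img"][y0:y0+h,x0:x0+w,::-1],(800,600),interpolation=cv2.INTER_CUBIC)
for q,L,dz in((p,BOT,z),(H,HOLD,.05)):
    for a,b in L:
        u=[tuple(int(round(k*8)) for k in ((project(c,W(q,np.array(v)/1e3)+[0,0,dz])[0]-[x0,y0]+.5)*s)) for v in(a,b)]
        cv2.line(im,u[0],u[1],(0,0,255),1,cv2.LINE_AA,3)
cv2.imwrite("pics/a5.png",im)
E
```

```text
t 20.6 pos [ 0.5362 -0.0203  0.2582] yaw 1.6745 F [-0.24  0.74 -5.42] M [-0.03  0.07  0.01] open 0.325 ff 59.19
 turn [ 0.0012 -0.0023 -0.0003]  shift now [-1.49 -0.1  -0.18]  shift after turn [-1.49 -0.1  -0.18]
```

View pics/a5.png

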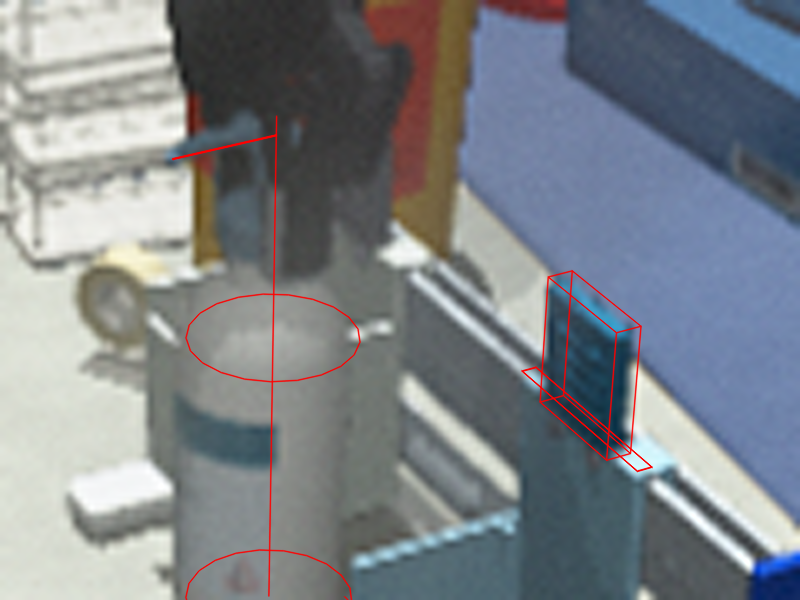

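Call:
send_rows:
  series:
    - [[-1,-0.1,0,0,0,0,-1],[-2,0,0,0,0,0,-1],[-2,0,0,0,0,0,-1],[-2,0,0,0,0,0,-1],[-1.2,0,0,0,0,0,-1],[-0.4,0,0,0,0,0,-1],[0,0,0,0,0,0,-1],[0,0,0,0,0,0,-1]]

```text
time: 21.65
eef_pos: [0.6216, -0.0131, 0.2593]
tcp_rot: [-0.052, 0.999, 0.0, -0.0]
contact_force: [0.6, -0.4, -3.4]
opening: 0.327
finger_force: 59.2
```

```bash
python3 -c "
from plan import *
y=.104; delta([.6257-.001,-.0119,.189],y+np.pi/2)"
```

```text
t 21.65 pos [ 0.6216 -0.0131  0.2593] yaw 1.674 F [ 0.6  -0.36 -3.45] M [ 0.   -0.03 -0.01] open 0.327 ff 59.16
 turn [ 0.     -0.0004 -0.0008]  shift now [-0.32  0.08  7.03]  shift after turn [-0.32  0.08  7.03]
```

Call:
send_rows:
  series:
    - [[-0.2,0.1,0,0,0,0,-1],[0,0,0.8,0,0,0,-1],[0,0,0.8,0,0,0,-1],[0,0,0.8,0,0,0,-1],[0,0,0.4,0,0,0,-1],[0,0,0,0,0,0,-1]]

```text
time: 22.4
eef_pos: [0.6237, -0.0118, 0.2306]
tcp_rot: [-0.052, 0.999, 0.0, -0.001]
contact_force: [1.1, -0.2, -4.2]
opening: 0.326
finger_force: 59.3
```

Call:
send_rows:
  series:
    - [[0,0,0.8,0,0,0,-1],[0,0,0.8,0,0,0,-1],[0,0,0.8,0,0,0,-1],[0,0,0.8,0,0,0,-1],[0,0,0,0,0,0,-1]]

```text
time: 23.02
eef_pos: [0.6235, -0.0118, 0.1981]
tcp_rot: [-0.052, 0.999, 0.0, -0.001]
contact_force: [-0.3, -0.2, -3.3]
opening: 0.327
finger_force: 59.2
```

```bash
python3 -c "
from plan import *
y=.104; delta([.6257-.001,-.0119,.189],y+np.pi/2)"
```

```text
t 23.02 pos [ 0.6235 -0.0118  0.1981] yaw 1.6739 F [-0.28 -0.19 -3.32] M [ 0.04 -0.09 -0.04] open 0.327 ff 59.22
 turn [ 0.0006 -0.0017 -0.0009]  shift now [-0.12 -0.03  0.91]  shift after turn [-0.12 -0.03  0.91]
```

No contact so far. I'll lower it the last 9 mm gently.

Call:
send_rows:
  series:
    - [[0,0,0.3,0,0,0,-1],[0,0,0.3,0,0,0,-1],[0,0,0.1,0,0,0,-1],[0,0,0.1,0,0,0,-1],[0,0,0,0,0,0,-1]]

```text
time: 23.65
eef_pos: [0.624, -0.0119, 0.1913]
tcp_rot: [-0.052, 0.999, 0.0, 0.0]
contact_force: [-0.7, 0.4, -4.6]
opening: 0.323
finger_force: 59.2
```

Call:
send_rows:
  series:
    - [[0,0,0.1,0,0,0,-1],[0,0,0.1,0,0,0,-1],[0,0,0,0,0,0,-1]]

```text
time: 24.02
eef_pos: [0.6239, -0.0119, 0.1892]
tcp_rot: [-0.052, 0.999, 0.0, -0.0]
contact_force: [-0.4, 0.4, -3.3]
opening: 0.327
finger_force: 59.2
```

Call:
send_rows:
  series:
    - [[0,0,0.1,0,0,0,-1],[0,0,0,0,0,0,-1]]

```text
time: 24.28
eef_pos: [0.6242, -0.0119, 0.1887]
tcp_rot: [-0.052, 0.999, -0.0, 0.0]
contact_force: [-0.4, 0.3, -3.3]
opening: 0.323
finger_force: 59.4
```

Call:
send_rows:
  series:
    - [[0,0,0.1,0,0,0,-1],[0,0,0,0,0,0,-1]]

```text
time: 24.52
eef_pos: [0.6245, -0.0119, 0.1887]
tcp_rot: [-0.052, 0.999, -0.0, 0.001]
contact_force: [-1.2, -0.6, 2.1]
opening: 0.327
finger_force: 59.9
```

Call:
send_rows:
  series:
    - [[0,0,0,0,0,0,0.5],[0,0,0,0,0,0,0.5],[0,0,0,0,0,0,0.5],[0,0,0,0,0,0,0.5],[0,0,0,0,0,0,0.5],[0,0,0,0,0,0,0.5]]

```text
time: 25.28
eef_pos: [0.624, -0.0119, 0.1873]
tcp_rot: [-0.052, 0.999, -0.0, -0.0]
contact_force: [-0.4, -0.1, 0.8]
opening: 0.749
finger_force: 0.0
```

Call:
send_rows:
  series:
    - [[0,0,-0.5,0,0,0,0.5],[0,0,-1.5,0,0,0,0.5],[0,0,-2,0,0,0,0.5],[0,0,-2,0,0,0,0.5],[0,0,-2,0,0,0,0.5],[0,0,-2,0,0,0,0.5],[0,0,-2,0,0,0,0.5],[0,0,0,0,0,0,0.5],[0,0,0,0,0,0,0.5]]

```text
time: 26.4
eef_pos: [0.6237, -0.0118, 0.3066]
tcp_rot: [-0.052, 0.999, 0.0, -0.001]
contact_force: [0.1, -0.1, -1.0]
opening: 0.748
finger_force: 0.0
```

```bash
python3 - <<'E'
from plan import *
from h import *
delta([.6,0,.3],1.67)
c=ctrl.read_camera('side'); pickle.dump(c,open('side5.pkl','wb'))
H=np.array([.6257,-.0119]); y=.104
def w(x,yy,z): return [H[0]+x*np.cos(y)-yy*np.sin(y),H[1]+x*np.sin(y)+yy*np.cos(y),z]
print("pred foot0, nozzle, tab corners",project(c,[w(-.0372,0,.234),w(.037,.022,.21),w(.037,-.022,.21)]).round(1))
x0,y0,W_,H_=240,120,110,130
crop(c,x0,y0,W_,H_,4.6,'pics/a6.png')
E
```

```text
t 26.4 pos [ 0.6237 -0.0118  0.3066] yaw 1.674 F [ 0.06 -0.08 -1.01] M [-0.01 -0.01  0.02] open 0.748 ff 0.0
 turn [ 0.0003 -0.0012  0.004 ]  shift now [2.23 1.42 0.66]  shift after turn [2.24 1.41 0.66]
pred foot0, nozzle, tab corners [[296.3 182.7]
 [318.5 180.5]
 [328.7 188.9]]
```

View pics/a6.png

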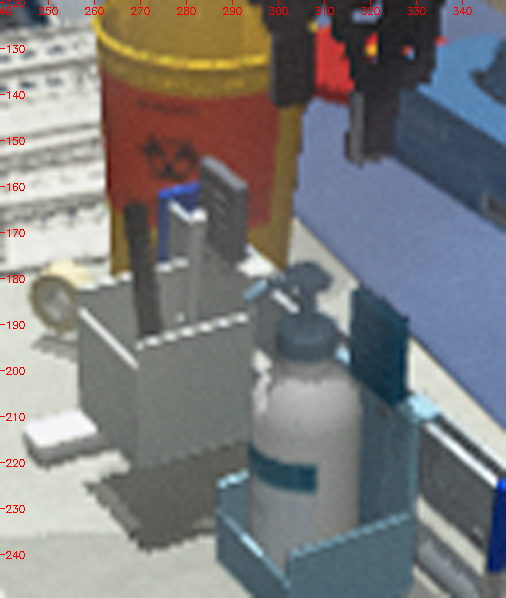

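The bottle stands upright in the hung holder. Its nozzle tip is at about (294,183), where a straight-out nozzle should appear, and the gripper is clear.

```bash
python3 -c "
from plant import ctrl
print(ctrl.sign_off())"
```

```text
the job is handed in; nothing more can be done
None
```

The holder hangs seated on the rail and the bottle stands upright in it with its nozzle pointing straight out; I handed the job in at about 26.5 s, and no verdict came back.

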